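# Clamp a wood sample strip under the sprung hold-down finger of a test jig

## Robot

A 6-joint arm with a two-finger parallel gripper is mounted at the origin on the work surface. World frame = base frame: x ahead of the robot, y to its left, z up, the work surface at z = 0. Lengths are in mm, angles in rad, forces in N, time in s.
With the tool pointing down it reaches from about 300 to 850 mm from the base axis. Payload 5.4 kg.
Tool frame: the origin (TCP) lies on the centre line of the jaws, within the pads' length; the fingertips stand 19 mm ahead of it and the grasp point (between the pads) is the TCP; z points along the fingers, y is the line along which they close (so a half turn about z gives the same grasp; the last joint's range is limited). The gripper opens to 85 mm and grips with 20 to 120 N. Pads are 22 mm wide; open, the fingers measure 114 mm over their backs; the gripper's body (76 mm by 85 mm) begins 54 mm behind the grasp point. The pads swing forward as they close: fully open they stand 13 mm farther back than shut.
Start: joints at [0.934, 0.158, 1.597, -0, 1.386, -0.21], TCP at [238.034, 523.398, 250.299] pointing down, gripper open.
Joint ranges: [-2.91, 2.91], [-0.94, 2.29], [0.18, 2.7], [-1.29, 4.43], [0.17, 2.64], [-3, 3]. Speed limits (rad/s): [2.57, 2.57, 3.14, 3.14, 3.14, 3.14].

## Interface

Orientations are given as a rotation vector (axis times angle).
In Python, from plant import ctrl gives the robot as it stands.
- The arm moves only by the tool servo_tool, never from a script. Its argument "motion" is a list of rows, each a list of 5 numbers: the shift along the tool's x, y, z in mm, then the turn about the tool's z in rad, then the finger opening in mm, from 0 to 85.4. In form: [[tx, ty, tz, spin, claw], ...]. A call has 1 to 12 rows; each row is the pose to reach, as a shift and turn from the pose commanded when the call began, along the tool's axes at that moment; what a row does not reach only later rows make up. A row lasts 1/12 s, in which the tool goes at most 41.7 mm and 7.16 degrees, less where a joint would pass 70% of its speed; a pose out of reach is approached as far as the arm can. A call with a gripper value outside its range is refused whole. The fingers move at their own pace and stop on an object; "grip_force" is the grip in N (left out, the last holds). Time passes only in rows, so rows that repeat a pose let the fingers close. It gives the time, the measured TCP pose, the force, the opening and the grip force at its end, in the units of the state.
- ctrl.state(): the state, without advancing time (a new reading comes with each control period).
- ctrl.snapshot(name): name is "side" or "top"; returns (picture, depth): 480x640x3 uint8, red, green, blue; 480x640 float32, mm along the optical axis (not along the pixel's ray), 0 where there is no reading.
- ctrl.get_calibration(name): a dict with "fovy" (degrees; the focal length in pixels is half the picture's height over the tangent of half this angle, whatever the lens; pixels are square), "cx", "cy" (the principal point, pixels), "D" ([k1, k2, p1, p2, k3] as OpenCV has them; the pictures are not rectified), "position" and "attitude" of the camera in the world. Camera axes: x right, y down, z forward; pixel columns grow to the right and rows downward; lengths in mm; the calibration is good to about 2 mm. A picture is of the moment at which its call begins. get_calibration takes no time and is no camera call.
- ctrl.hand_in(): hands the job in; it is judged then, once.
The state is a dict: "t": time; "joint_pos": joint angles; "dq": joint speeds; "effort": joint torques, N m; "ee_pos": TCP position; "tool_rot": TCP orientation; "contact_force": force on the tool from outside, world axes, zero at the start; "wrist_torque": the same for the moment, N m; "opening": opening from 0.0 (shut) to 1.0 (fully open); "grip_force": force on a finger pad.
Only numpy, scipy, OpenCV 4.12 (cv2) and the standard library are available. Lean on these libraries where they do the work, as an engineer would, in place of code of your own. Each camera call takes 0.05 s, during which the arm holds its last target. There are 200 camera calls.

## Task

Load the loose wooden sample strip into the aluminium clamping jig: push it along the channel, chamfered nose first, so that the nose pushes the sprung hold-down finger up and the strip slips beneath it, and keep going until the finger's roller drops into the groove across the strip and its nose bears lightly on the rubber stop. Then let go and leave the strip lying flat in the channel, held by the finger. Push gently, never with more than about 15 N on the stop or the finger, and leave the pot, the dish and the bottle where they stand.

Things in the scene. Friction and masses are not known exactly. Their poses are not given: they have to be found in the camera images.
- strip: The loose strip of plain wood, 150 mm long (x), 40 wide (y), 20 thick (z), 50 to 100 g, groove up. Origin: centre of the underside. Nose = +x end: end face 5 mm high, from there the top rises as a 30 degree chamfer, 26 mm long, to the full 20 mm; then 25 mm flat top, then the groove. Behind it, x from -75 to +6 mm, a plain block with parallel sides to grip across its width.
- groove (a point): Middle of the floor of the groove across the strip's top: 18 mm long (x), 8 mm deep, the strip's full width; at x = +15, z = 12 mm of the strip, 60 mm behind its nose. Axes as the strip.
- jig: The fixed aluminium jig: a bed 300 mm long (x), 70 wide (y), top face 15 mm above the bench. Origin: centre of the underside, on the bench. The strip goes in along jig +x, centred on y = 0, lying on the bed. The bed at x from -150 to -30 mm is bare and open, with room to lay the strip down.
- mouth (a point): On the bed's top at jig x = -30 mm, y = 0, axes as the jig: mouth of the channel between two rails 6 mm high. The rails stand 56 mm apart inside here, closing to 44 mm at 25 mm farther along +x, and run on parallel.
- stop_zero (a point): Mark on the bed's top at jig x = +60 mm. A dark steel carriage is locked somewhere along the bed; the front face of its rubber stop is anywhere from 0 to 36 mm beyond (+x of) this mark. The setting differs from job to job and is not reported: find it by feel or sight. With the strip's nose at the stop, the finger's roller is over the middle of the groove.
- finger (a joint): Angle (rad) of the sprung steel finger hinged on the carriage: 0 at rest, grows as it lifts. At its end a crosswise roller, 12 mm across, 60 mm in front of the stop, 6 mm clear of the bed at rest. About 0.15 with the roller on the strip's full thickness, 0.06 on the groove's floor. It bears with 3 to 4 N; pushing the chamfer under it takes 5 to 12 N. Its back stays under 60 mm above the bed.
- stop (a joint): How far the rubber stop on the carriage's front is squeezed in along jig +x (m): 0 untouched, at most 0.004, about 12 N per mm. The stop is 34 mm wide and 18 mm high, standing on the bed, facing the strip's nose.
- pot: Bystander: closed white pot, 68 mm across, 75 mm tall. Origin: centre of its underside.
- dish: Bystander: small white ceramic dish, 76 mm across, 28 mm tall. Origin: centre of its underside.
- reagent: Bystander: white bottle with a cap, 60 mm across, 120 mm tall. Origin: centre of its underside.
Mind the look-alikes: they are no part of the job. Of the things like the strip, leave any that is red or turquoise; of the rest the larger one is meant.

How it is judged:
By the outcome, as a careful person would: the job done as asked, in the order asked, and still so for the second after the job is handed in, with the robot touching nothing.
It also fails if it takes over 67 s, if anything falls off the work surface, if the arm or the gripper's body presses on something with over 40 N, if the wrist force passes 120 N, or if a joint passes its speed limit or range.

## Working session

There is one attempt and no reset: what is moved stays moved. The work goes in short steps, Python scripts to look and compute and a tool call to move; the robot and the scene stay as the last step left them, time stands still between calls to the robot, and variables do not carry over. Pictures are saved under pics/ and viewed, at most 10 in all, crops included, and the job is handed in when it is done.

Besides the shell and the picture viewer there is one more tool, called after ">>>" as name(argument=value, ...), one argument or row to a line, values as JSON. servo_tool: Moves the arm, as the interface text tells. Its arguments: {"type":"object","properties":{"motion":{"type":"array"},"grip_force":{"type":"number"}},"required":["motion"]}

```bash
mkdir -p pics; ls
cat > h.py <<'E'
import numpy as np,cv2
from scipy.spatial.transform import Rotation as R
from plant import ctrl
def K(c):
    f=240/np.tan(np.radians(c['fovy'])/2); return np.array([[f,0,c['cx']],[0,f,c['cy']],[0,0,1]])
def att(c):
    a=np.array(c['attitude'],float); return a if a.shape==(3,3) else R.from_rotvec(a).as_matrix()
def cloud(c,d):
    v,u=np.mgrid[0:480,0:640]; p=np.stack([u,v],-1).reshape(-1,1,2).astype(np.float64)
    n=cv2.undistortPoints(p,K(c),np.array(c['D'],float)).reshape(480,640,2)
    P=np.dstack([n*d[...,None],d]); return P@att(c).T+np.array(c['position'])
E
python3 - <<'E'
from h import *
for n in('top','side'):
    c=ctrl.get_calibration(n);print(c)
    im,d=ctrl.snapshot(n);cv2.imwrite(f'pics/{n}0.png',im[...,::-1]);np.savez(f'{n}0.npz',im=im,d=d,P=cloud(c,d))
print(ctrl.state())
E
```

```text
pics
{'fovy': 49.75267564491259, 'cx': 321.53432728198777, 'cy': 243.17873845690232, 'D': array([-0.06403829,  0.        ,  0.        ,  0.        ,  0.        ]), 'position': array([ 337.2030649 ,    7.64885006, 1091.92106278]), 'attitude': array([-2.10190934,  2.1075867 , -0.22466629])}
{'fovy': 42.21646214028938, 'cx': 311.9141738411091, 'cy': 244.27303951902567, 'D': array([-0.13368526,  0.        ,  0.        ,  0.        ,  0.        ]), 'position': array([450.18034458, 900.55546212, 707.10127861]), 'attitude': array([-0.18357798,  2.75498221, -1.3995745 ])}
{'t': 0.1, 'joint_pos': array([ 9.33897613e-01,  1.58993342e-01,  1.59813819e+00,  2.85098500e-05,
        1.38622765e+00, -2.10090491e-01]), 'dq': array([-0.00033238, -0.00344264, -0.00341665, -0.00135012,  0.00010479,
        0.00068242]), 'effort': array([ 3.47684863e-05, -3.96992040e+01, -3.32338071e+01, -1.27912167e-04,
        4.15022165e-03, -2.56862776e-06]), 'ee_pos': array([237.71704889, 522.98062288, 249.39526419]), 'tool_rot': array([-6.65200360e-01, -3.06959042e+00,  2.51103120e-03]), 'contact_force': array([-0.05378078,  0.76726114, -0.57148072]), 'wrist_torque': array([-0.04559233,  0.05900754, -0.00710813]), 'grip_force': 0.0, 'opening': 1.0044976452520324}
```

View pics/top0.png

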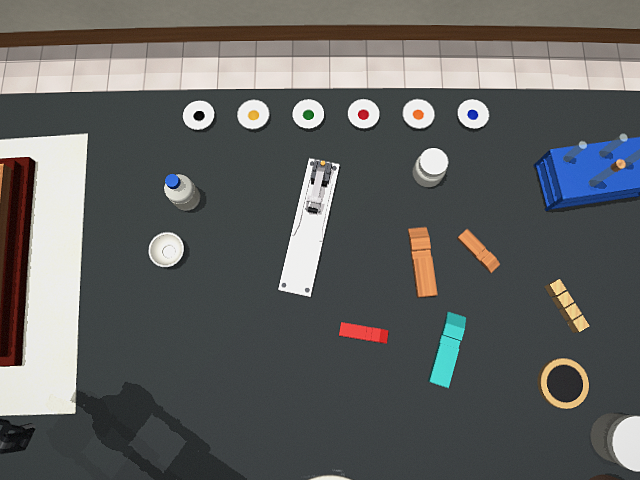

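View pics/side0.png

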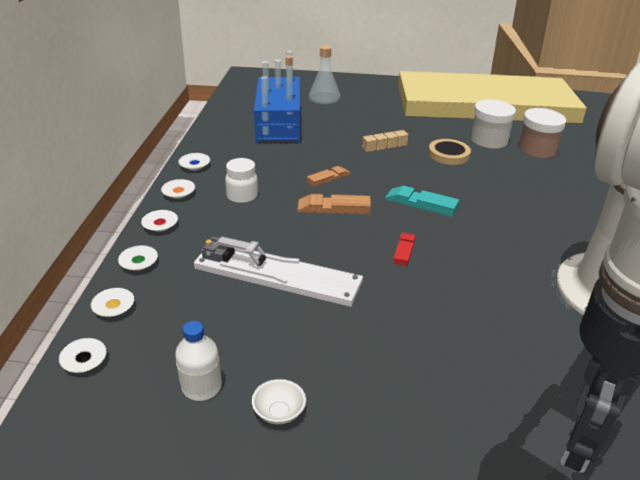

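Top view, look-alikes: red (363,332), turquoise (448,350), small brown (479,250) and large brown (423,262). Red and turquoise are excluded, and the large brown one at (423,262) is the larger of the rest. The jig runs from (295,292) to (322,160), with its open end at the bottom. I'll confirm with a crop and measure.

Run:
```python
from h import *
z=np.load('top0.npz');im,P=z['im'],z['P']
a=cv2.resize(im[210:310,390:510],(480,400),interpolation=cv2.INTER_CUBIC);b=cv2.resize(im[150:305,270:350],(206,400),interpolation=cv2.INTER_CUBIC)
cv2.imwrite('pics/crop.png',np.hstack([a,b])[...,::-1])
i=im.astype(int);u=np.arange(640)[None];v=np.arange(480)[:,None]
m=(i[...,0]-i[...,2]>50)&(u>400)&(u<442)&(v>220)&(v<305)
def rect(m,zlo,zhi):
    q=P[m&(P[...,2]>zlo)&(P[...,2]<zhi)]; r=cv2.minAreaRect(q[:,:2].astype(np.float32));return r,len(q),np.median(q[:,2])
print('bench z',np.median(P[300:320,200:260,2]))
print('strip',rect(m,-5,40)); print('top only',rect(m,16,26))
mj=(i.min(2)>150)&(u>270)&(u<345)&(v>150)&(v<305)
print('jig',rect(mj,9,19))
print('jig bare',np.median(P[250:280,292:308,2]))
# strip profile along principal axis
for n,mm in(('strip',m&(P[...,2]>3)),):
    q=P[mm];c=q[:,:2].mean(0);w,V=np.linalg.eigh(np.cov((q[:,:2]-c).T));ax=V[:,1]*np.sign(V[0,1]);s=(q[:,:2]-c)@ax
    print(c,ax,np.degrees(np.arctan2(ax[1],ax[0])),s.min(),s.max())
    for k in range(-80,80,8):
        t=(s>=k)&(s<k+8)
        if t.any():print(k,round(np.median(q[t,2]),1),end='; ')
```

```text
bench z -0.9146482587159426
strip (((537.3294067382812, -202.7390899658203), (153.1940460205078, 44.611019134521484), 5.148909091949463), 1387, np.float64(18.424363246409712))
top only (((527.92724609375, -201.83258056640625), (134.63018798828125, 41.11610412597656), 5.131153583526611), 957, np.float64(19.51520468798276))
jig (((615.575927734375, 38.690147399902344), (70.04608917236328, 300.6940002441406), 77.71865844726562), 3231, np.float64(14.248409454158264))
jig bare 14.171002994873561
[ 532.07308086 -199.76862708] [ 0.99984147 -0.01780538] -1.0202270468329533 -198.53227056405285 80.4655030424228
-72 18.8; -64 19.6; -56 19.4; -48 19.1; -40 19.1; -32 19.3; -24 19.4; -16 19.8; -8 19.3; 0 19.1; 8 11.4; 16 11.7; 24 15.7; 32 19.3; 40 19.3; 48 18.6; 56 15.0; 64 10.5; 72 6.8;
```

View pics/crop.png

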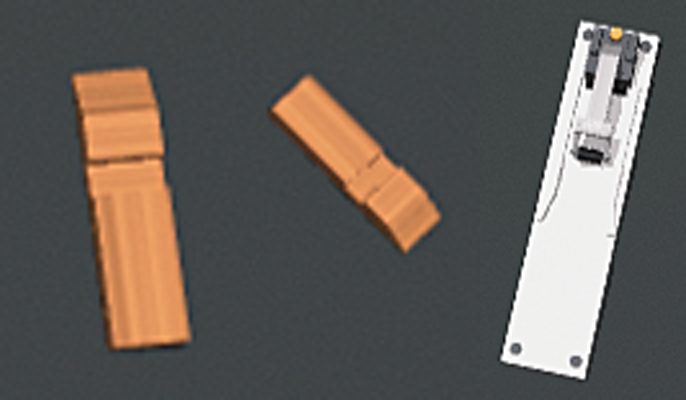

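The crop shows the large brown strip at left: chamfered nose at its upper end, groove up, so it is the one meant. The small brown one (right of it) is the look-alike. The jig's open bare end is at the bottom, and the finger points down from its top end.

```bash
cat >> h.py <<'E'
STRIP=(np.array([537.4,-201.5]),np.radians(5.1)); JIG=(np.array([615.6,38.7]),np.radians(-12.28))
def pt(o,x,y=0):
    c,s=np.cos(o[1]),np.sin(o[1]);return o[0]+np.array([c*x-s*y,s*x+c*y])
def injig(P):
    d=P[...,:2]-JIG[0];c,s=np.cos(JIG[1]),np.sin(JIG[1]);return np.stack([d[...,0]*c+d[...,1]*s,-d[...,0]*s+d[...,1]*c],-1)
def go(xy,z,yaw,s=None):
    s=s or ctrl.state();M=R.from_rotvec(s['tool_rot']).as_matrix();d=np.array([*xy,z])-s['ee_pos']
    yt=np.arctan2(M[1,0],M[0,0]);a=(yaw-yt+np.pi/2)%np.pi-np.pi/2  # world yaw change to nearest
    print('t',round(s['t'],2),'ee',s['ee_pos'].round(1),'xaxis yaw',np.degrees(yt).round(2),'F',s['contact_force'].round(1),'op',round(s['opening'],3),'gf',round(s['grip_force'],1),'q6',s['joint_pos'][5].round(2))
    print('  shift',(M.T@d).round(1),'spin',round(-a,3))
E
python3 - <<'E'
from h import *
z=np.load('top0.npz');im,P=z['im'],z['P']
J=injig(P)
go(pt(STRIP,-38),150,STRIP[1])
# carriage profile in jig frame
for n in('top','side'):
    P=np.load(n+'0.npz')['P'];J=injig(P);print(n)
    for y0 in(-3,):
        for x in range(-60,150,6):
            t=(abs(J[...,1])<8)&(J[...,0]>=x)&(J[...,0]<x+6)&(P[...,2]>5)&(P[...,2]<120)
            if t.any():print(x,(P[t][:,2].min()+.9-15).round(),np.median(P[t][:,2]+.9-15).round(),(P[t][:,2].max()+.9-15).round(),t.sum(),end=' | ')
E
```

```text
t 0.1 ee [237.7 523.  249.4] xaxis yaw 155.55 F [-0.1  0.8 -0.6] op 1.004 gf 0.0 q6 -0.21
  shift [-539.7 -554.   100.1] spin -0.516
top
-60 -7.0 0.0 4.0 22 | -54 -4.0 0.0 4.0 21 | -48 -6.0 -0.0 5.0 21 | -42 -5.0 0.0 6.0 18 | -36 -4.0 -0.0 4.0 23 | -30 -1.0 1.0 3.0 21 | -24 -1.0 0.0 5.0 18 | -18 -4.0 -0.0 6.0 22 | -12 -4.0 0.0 4.0 17 | -6 -3.0 0.0 4.0 22 | 0 -4.0 1.0 2.0 20 | 6 -2.0 -1.0 2.0 20 | 12 -2.0 1.0 6.0 18 | 18 -3.0 1.0 16.0 24 | 24 -4.0 15.0 21.0 34 | 30 12.0 16.0 20.0 17 | 36 -1.0 34.0 38.0 15 | 42 -3.0 36.0 40.0 39 | 48 -3.0 37.0 41.0 28 | 54 35.0 38.0 41.0 23 | 60 2.0 38.0 39.0 18 | 66 -2.0 38.0 42.0 21 | 72 -2.0 38.0 44.0 24 | 78 0.0 38.0 44.0 25 | 84 -1.0 38.0 41.0 23 | 90 -2.0 37.0 42.0 22 | 96 17.0 38.0 42.0 23 | 102 20.0 38.0 41.0 22 | 108 33.0 38.0 42.0 15 | 114 29.0 31.0 36.0 10 | 120 20.0 24.0 27.0 12 | 126 15.0 21.0 27.0 25 | 132 18.0 24.0 29.0 16 | 138 17.0 22.0 27.0 7 | 144 1.0 2.0 3.0 2 | side
-60 -3.0 -0.0 1.0 18 | -54 -2.0 0.0 3.0 19 | -48 -2.0 -0.0 2.0 19 | -42 -2.0 -0.0 1.0 18 | -36 -1.0 0.0 3.0 17 | -30 -2.0 -0.0 2.0 19 | -24 -4.0 -0.0 3.0 16 | -18 -2.0 -1.0 2.0 16 | -12 -2.0 -0.0 3.0 20 | -6 -3.0 -1.0 2.0 20 | 0 -2.0 0.0 3.0 18 | 6 -3.0 -0.0 1.0 18 | 12 -3.0 -0.0 1.0 18 | 18 -3.0 -0.0 17.0 24 | 24 -2.0 11.0 20.0 39 | 30 -2.0 18.0 23.0 18 | 36 -1.0 32.0 39.0 23 | 42 -2.0 36.0 38.0 27 | 48 -3.0 36.0 39.0 34 | 54 -2.0 1.0 39.0 29 | 60 -4.0 1.0 39.0 33 | 66 -3.0 35.0 40.0 37 | 72 -2.0 -0.0 39.0 29 | 78 -3.0 1.0 40.0 32 | 84 -3.0 10.0 39.0 63 | 90 16.0 21.0 39.0 33 | 96 17.0 28.0 41.0 28 | 102 17.0 36.0 40.0 24 | 108 17.0 19.0 37.0 18 | 114 18.0 26.0 30.0 5 | 120 19.0 21.0 24.0 6 | 126 17.0 22.0 29.0 31 | 132 19.0 26.0 27.0 13 |
```

>>> servo_tool(
  motion=[
    [-40,-41,7,-0.1,85],
    [-80,-82,14,-0.2,85],
    [-120,-123,21,-0.3,85],
    [-160,-164,28,-0.4,85],
    [-200,-205,35,-0.516,85],
    [-240,-246,42,-0.516,85],
    [-280,-287,49,-0.516,85],
    [-320,-328,56,-0.516,85],
    [-360,-369,63,-0.516,85],
    [-400,-410,70,-0.516,85],
    [-440,-451,77,-0.516,85],
    [-480,-492,84,-0.516,85],
  ],
)

```text
t: 1.1
ee_pos: [404.9, 58.9, 189.9]
tool_rot: [-0.14, 3.138, 0.0]
contact_force: [1.5, -0.1, 0.0]
opening: 0.996
grip_force: 0.0
```

Run:
```python
from h import *
go(pt(STRIP,-38),80,STRIP[1])
```

```text
t 1.1 ee [404.9  58.9 189.9] xaxis yaw -174.89 F [ 1.5 -0.1  0. ] op 0.996 gf 0.0 q6 -1.81
  shift [ -70.8 -271.2  109.9] spin 0.0
```

>>> servo_tool(
  motion=[
    [-10,-40,0,0,85],
    [-20,-80,20,0,85],
    [-30,-120,40,0,85],
    [-40,-160,60,0,85],
    [-50,-200,80,0,85],
    [-60,-240,90,0,85],
    [-70,-271,90,0,85],
    [-70,-271,90,0,85],
    [-70,-271,90,0,85],
    [-70,-271,90,0,85],
    [-70,-271,90,0,85],
    [-70,-271,90,0,85],
  ],
)

```text
t: 2.1
ee_pos: [498.5, -201.2, 100.4]
tool_rot: [0.143, -3.138, -0.001]
contact_force: [-0.2, 0.4, 0.1]
opening: 0.997
grip_force: 0.0
```

Run:
```python
from h import *
go(pt(STRIP,-38),26,STRIP[1])
```

```text
t 2.1 ee [ 498.5 -201.2  100.4] xaxis yaw -174.8 F [-0.2  0.4  0.1] op 0.997 gf 0.0 q6 -2.27
  shift [-0.7 -3.8 74.4] spin 0.002
```

>>> servo_tool(
  motion=[
    [-1,-3.8,25,0,85],
    [-1,-3.8,50,0,85],
    [-1,-3.8,66,0,85],
    [-1,-3.8,74,0,85],
    [-1,-3.8,74,0,85],
    [-1,-3.8,74,0,60],
    [-1,-3.8,74,0,45],
    [-1,-3.8,74,0,30],
    [-1,-3.8,74,0,30],
    [-1,-3.8,74,0,30],
    [-1,-3.8,74,0,30],
    [-1,-3.8,74,0,30],
  ],
  grip_force=50,
)

```text
t: 3.1
ee_pos: [501.3, -207.2, 27.9]
tool_rot: [-0.14, 3.136, -0.003]
contact_force: [-0.8, 2.0, 5.4]
opening: 0.455
grip_force: 50.6
```

Run:
```python
from h import *
go(pt(STRIP,-38),26,STRIP[1])
im,d=ctrl.snapshot('side');cv2.imwrite('pics/s1.png',cv2.resize(im[120:300,220:460],(800,600),interpolation=cv2.INTER_CUBIC)[...,::-1])
```

```text
t 3.1 ee [ 501.3 -207.2   27.9] xaxis yaw -174.89 F [-0.8  2.   5.4] op 0.455 gf 50.6 q6 -2.28
  shift [1.5 2.5 1.9] spin 0.0
```

View pics/s1.png

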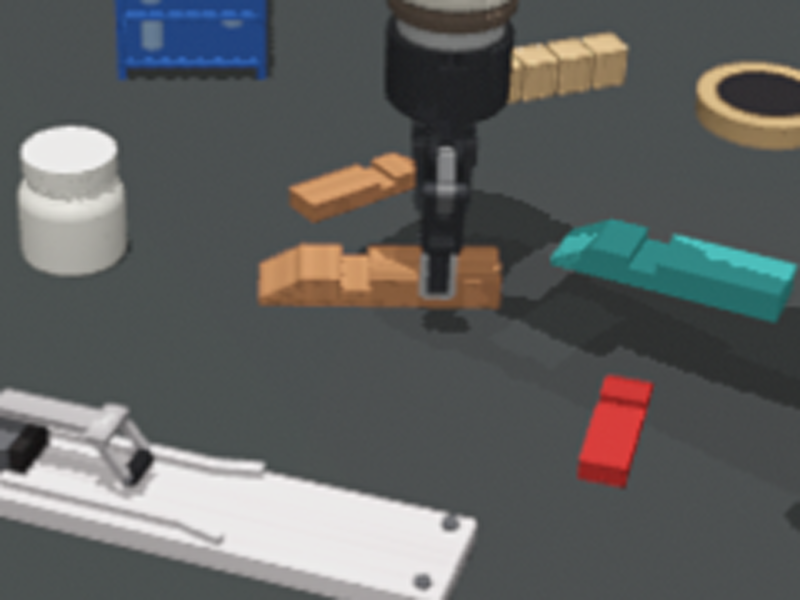

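The side view shows the pads closed on the strip's rear block, tips clear of the bench, and the finger roller resting at about (140,460). Next, lift and move over the open bed.

>>> servo_tool(
  motion=[
    [0,0,-15,0,30],
    [0,0,-35,0,30],
    [0,0,-55,0,30],
    [0,0,-70,0,30],
    [0,0,-70,0,30],
  ],
)

```text
t: 3.57
ee_pos: [502.3, -208.0, 100.1]
tool_rot: [-0.14, 3.133, -0.007]
contact_force: [0.7, -0.2, -1.3]
opening: 0.447
grip_force: 50.2
```

Run:
```python
from h import *
go(pt(JIG,-146),90,JIG[1])
```

```text
t 3.57 ee [ 502.3 -208.   100.1] xaxis yaw -174.89 F [ 0.7 -0.2 -1.3] op 0.447 gf 50.2 q6 -2.27
  shift [  4.6 279.3   8.7] spin 0.304
```

>>> servo_tool(
  motion=[
    [0,25,0,0.05,30],
    [1,55,0,0.1,30],
    [2,85,0,0.15,30],
    [3,115,0,0.2,30],
    [4,145,0,0.25,30],
    [5,175,0,0.304,30],
    [5,205,0,0.304,30],
    [5,235,0,0.304,30],
    [5,260,0,0.304,30],
    [5,279,0,0.304,30],
    [5,279,0,0.304,30],
    [5,279,0,0.304,30],
  ],
)

```text
t: 4.57
ee_pos: [469.6, 71.5, 95.4]
tool_rot: [-0.333, -3.123, 0.001]
contact_force: [0.1, 0.2, -1.5]
opening: 0.451
grip_force: 50.3
```

```bash
cat > look.py <<'E'
from h import *
import sys
go(pt(JIG,-146),90,JIG[1])
n=sys.argv[1]
for cam in('top','side'):
    c=ctrl.get_calibration(cam);im,d=ctrl.snapshot(cam);P=cloud(c,d);J=injig(P)
    cv2.imwrite(f'pics/{cam}{n}.png',im[...,::-1]);np.savez(f'{cam}{n}.npz',im=im,d=d,P=P)
    i=im.astype(int);m=(i[...,0]-i[...,2]>50)&(i[...,0]>i[...,1]+25)&(abs(J[...,1])<60)&(J[...,0]>-260)&(J[...,0]<100)&(P[...,2]>10)&(P[...,2]<140)
    q=np.column_stack([J[m],P[m][:,2]]);print(cam,m.sum())
    for x in np.arange(-200,100,10):
        t=q[(q[:,0]>=x)&(q[:,0]<x+10)]
        if len(t)>4:print(int(x),'y',np.percentile(t[:,1],[3,97]).round(1),'z',np.percentile(t[:,2],[5,50,95]).round(1),len(t))
    print('x max',np.percentile(q[:,0],[1,99.5]))
E
python3 look.py 2
```

```text
t 4.57 ee [469.6  71.5  95.4] xaxis yaw 167.81 F [ 0.1  0.2 -1.5] op 0.451 gf 50.3 q6 -1.46
  shift [-3.6 -1.   5.4] spin 0.002
top 176
-190 y [-21.1  16.4] z [83.6 86.9 89.5] 89
-180 y [-21.4  16.4] z [83.8 86.8 89.1] 73
-170 y [-21.4 -13.7] z [83.6 86.1 88.5] 14
x max [-188.4661108  -163.23979525]
side 1598
-190 y [-17.3  22.4] z [69.7 84.6 88. ] 153
-180 y [-17.8  22.7] z [69.5 85.5 88. ] 150
-170 y [-17.9  22.8] z [69.9 85.7 88.5] 132
-160 y [-17.8  21.5] z [67.8 85.8 88.1] 45
-150 y [19.5 39.1] z [67.1 69.9 91.6] 13
-140 y [ 7.8 33.6] z [69.  82.4 91.9] 60
-130 y [ 1.5 25. ] z [69.  84.3 87.8] 101
-120 y [-15.6  24.8] z [69.3 85.3 87.5] 132
-110 y [-13.9  24.2] z [68.8 78.5 86.6] 97
-100 y [-15.   24.7] z [69.3 77.7 80.4] 118
-90 y [-15.6  26. ] z [69.7 84.8 87.2] 159
-80 y [-13.   26.2] z [69.7 85.2 88.1] 128
-70 y [-14.   26.2] z [69.3 84.5 87.2] 125
-60 y [-13.2  27.4] z [69.3 79.4 83.4] 98
-50 y [-12.9  26.1] z [69.6 74.3 77.6] 77
-40 y [-14.2  21.3] z [69.7 71.4 72.5] 10
x max [-188.68985603  -39.58803331]
```

Run:
```python
from h import *
for n in('side0','top0','side2','top2'):
    z=np.load(n+'.npz');P=z['P'];i=z['im'].astype(int);J=injig(P)
    m=(i.min(2)>140)&(abs(J[...,0])<165)&(abs(J[...,1])<45)&(abs(P[...,2]-14.1)<3.5)
    r=cv2.minAreaRect(P[m][:,:2].astype(np.float32))
    q=J[m];e=[]
    for x in range(-140,30,10):
        t=q[(q[:,0]>=x)&(q[:,0]<x+10),1]
        if len(t)>15:e.append((x+5,*np.percentile(t,[1,99])))
    e=np.array(e);print(n,r,np.median(P[m][:,2]))
    for k in(1,2):print('  edge fit yaw deg, y@-100,y@0',np.degrees(np.polyfit(e[:,0],e[:,k],1)[0]).round(2),np.polyval(np.polyfit(e[:,0],e[:,k],1),[-100,0]).round(1))
# strip top-face in side2: fit y edges at z>83
z=np.load('side2.npz');P=z['P'];i=z['im'].astype(int);J=injig(P)
m=(i[...,0]-i[...,2]>50)&(i[...,0]>i[...,1]+25)&(abs(J[...,1])<60)&(J[...,0]>-195)&(J[...,0]<-35)&(P[...,2]>66)&(P[...,2]<92)
q=np.column_stack([J[m],P[m][:,2]]);r=cv2.minAreaRect(q[:,:2].astype(np.float32));print(r)
s=q[(q[:,2]<79)&(q[:,1]>10)&((q[:,0]<-165)|((q[:,0]>-125)))]  # +y side face
f=np.polyfit(s[:,0],s[:,1],1);print('side face yaw',np.degrees(f[0]),np.polyval(f,[-180,-50]))
b=[(x,np.percentile(q[(abs(q[:,0]-x)<5),2],2)) for x in(-180,-170,-120,-100,-80,-60)];print('bottom z',np.round(b,1))
t=[(x,np.percentile(q[(abs(q[:,0]-x)<5),2],90)) for x in(-180,-170,-120,-85,-80,-70)];print('top z',np.round(t,1))
```

```text
side0 ((614.3218994140625, 44.314796447753906), (75.57997131347656, 299.03704833984375), 78.21061706542969) 13.694816303991558
  edge fit yaw deg, y@-100,y@0 3.25 [-30.5 -24.8]
  edge fit yaw deg, y@-100,y@0 0.09 [39.8 39.9]
top0 ((615.5322265625, 38.56011962890625), (69.88444519042969, 300.7392883300781), 77.6810531616211) 14.203113213475604
  edge fit yaw deg, y@-100,y@0 -0.2 [-33.8 -34.2]
  edge fit yaw deg, y@-100,y@0 -0.11 [33.7 33.6]
side2 ((614.8102416992188, 43.48597717285156), (76.13646697998047, 299.2594299316406), 77.4075698852539) 13.769534007300763
  edge fit yaw deg, y@-100,y@0 3.76 [-30.1 -23.6]
  edge fit yaw deg, y@-100,y@0 -0.07 [39.6 39.5]
top2 ((677.96240234375, 24.92303466796875), (69.9162826538086, 171.9598388671875), 77.77835845947266) 14.17646590589311
  edge fit yaw deg, y@-100,y@0 -0.07 [-34.2 -34.4]
  edge fit yaw deg, y@-100,y@0 -0.05 [33.9 33.8]
((-113.713623046875, 4.206096649169922), (150.75799560546875, 47.53942108154297), 1.88186514377594)
side face yaw 0.868970096553776 [20.47622718 22.44785779]
bottom z [[-180.    68.2]
 [-170.    68.6]
 [-120.    68.3]
 [-100.    67.4]
 [ -80.    68.7]
 [ -60.    68.7]]
top z [[-180.    87.3]
 [-170.    87.9]
 [-120.    87.1]
 [ -85.    86.8]
 [ -80.    87.2]
 [ -70.    87.1]]
```

View pics/side2.png

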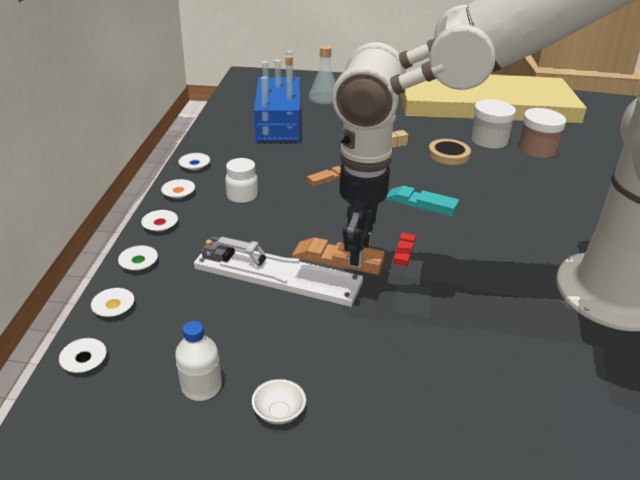

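Side view: the strip hangs level over the open bed, nose at about (298,250), clear of the rails. Relative to the jig it sits about 2.5 mm to -y. I'll correct that while lowering.

>>> servo_tool(
  motion=[
    [0,2.5,12,0,30],
    [0,2.5,25,0,30],
    [0,2.5,38,0,30],
    [0,2.5,46,0,30],
    [0,2.5,49,0,30],
    [0,2.5,50,0,30],
    [0,2.5,50,0,30],
  ],
)

```text
t: 5.25
ee_pos: [471.1, 73.0, 46.4]
tool_rot: [0.338, 3.123, -0.0]
contact_force: [-0.0, 0.2, -0.8]
opening: 0.449
grip_force: 50.3
```

>>> servo_tool(
  motion=[
    [0,0,1,0,30],
    [0,0,2,0,30],
    [0,0,2,0,30],
  ],
)

```text
t: 5.5
ee_pos: [471.1, 73.4, 44.6]
tool_rot: [0.337, 3.123, -0.0]
contact_force: [0.0, 0.4, -0.3]
opening: 0.452
grip_force: 50.3
```

```bash
python3 look.py 3
```

```text
t 5.5 ee [471.1  73.4  44.6] xaxis yaw 167.69 F [ 0.   0.4 -0.3] op 0.452 gf 50.3 q6 -1.46
  shift [ -2.6  -3.2 -45.4] spin -0.0
top 169
-190 y [-19.1  17.9] z [33.2 35.6 38.6] 70
-180 y [-19.4  18.7] z [32.7 35.8 38.5] 73
-170 y [-19.7 -11.2] z [28.6 37.2 39.3] 14
-40 y [-10.1  23.8] z [15.8 20.7 23.1] 11
x max [-187.2713418   -36.53714929]
side 1491
-190 y [-14.1  24.8] z [18.1 33.5 36.6] 145
-180 y [-14.5  25.3] z [19.6 34.5 37.1] 135
-170 y [-13.5  25.6] z [19.  34.3 36.8] 134
-160 y [-14.6  24.8] z [18.  34.5 36.6] 48
-150 y [23.6 55.2] z [17.7 21.9 74.6] 9
-140 y [12.1 57. ] z [18.5 30.1 76.1] 53
-130 y [ 7.1 27.3] z [18.9 33.4 36.9] 86
-120 y [-10.9  27.8] z [20.7 34.5 37.3] 121
-110 y [-12.6  27.6] z [20.3 27.7 36.6] 94
-100 y [-13.2  27.7] z [19.8 27.  29. ] 108
-90 y [-11.8  28.2] z [20.  33.7 36.8] 147
-80 y [-10.7  28.1] z [20.9 34.5 36.5] 125
-70 y [-11.5  29. ] z [20.  33.8 36.4] 122
-60 y [-11.   28.9] z [20.1 28.6 32.2] 91
-50 y [-8.4 29.2] z [19.3 24.  27.5] 70
x max [-188.14910728  -41.1009718 ]
```

>>> servo_tool(
  motion=[
    [0,-0.5,0.5,0.03,30],
    [0,-0.5,1,0.03,30],
    [0,-0.5,1.5,0.03,30],
    [0,-0.5,1.5,0.03,30],
  ],
)

```text
t: 5.93
ee_pos: [470.9, 72.9, 43.0]
tool_rot: [0.382, 3.118, -0.0]
contact_force: [-0.4, 0.2, 1.7]
opening: 0.455
grip_force: 50.5
```

>>> servo_tool(
  motion=[
    [0,0,0.5,0,30],
    [0,0,0.5,0,30],
  ],
)

```text
t: 6.1
ee_pos: [470.9, 73.0, 42.9]
tool_rot: [-0.383, -3.118, 0.0]
contact_force: [-3.4, 0.0, 7.8]
opening: 0.451
grip_force: 51.1
```

>>> servo_tool(
  motion=[
    [-4,0.1,-0.3,0,30],
    [-8,0.2,-0.3,0,30],
    [-12,0.4,-0.3,0,30],
    [-16,0.5,-0.3,0,30],
    [-20,0.6,-0.3,0,30],
    [-24,0.7,-0.3,0,30],
    [-28,0.9,-0.3,0,30],
    [-28,0.9,-0.3,0,30],
  ],
)

```text
t: 6.77
ee_pos: [499.3, 66.8, 43.0]
tool_rot: [0.383, 3.116, -0.0]
contact_force: [0.1, -0.7, 3.0]
opening: 0.452
grip_force: 50.8
```

```bash
python3 look.py 4 | grep -v "top"; python3 -c "
import cv2
a=cv2.imread('pics/side4.png')[220:310,180:380];b=cv2.imread('pics/top4.png')[150:310,260:350]
cv2.imwrite('pics/c4.png',__import__('numpy').hstack([cv2.resize(a,(560,252),interpolation=2),cv2.resize(b,(142,252),interpolation=2)]))"
```

```text
t 6.77 ee [499.3  66.8  43. ] xaxis yaw 165.98 F [ 0.1 -0.7  3. ] op 0.452 gf 50.8 q6 -1.43
  shift [ 26.2  -3.5 -47.1] spin -0.03
-160 y [-18.6  19.7] z [31.  33.9 37.4] 73
-150 y [-18.2  19.2] z [31.5 34.3 37.1] 82
-140 y [-19.3  -6.7] z [31.4 33.5 38.2] 20
x max [-157.55498202 -131.98103175]
side 1412
-160 y [-14.6  25.8] z [18.2 31.9 35.6] 161
-150 y [-14.9  25.4] z [19.7 33.  35.4] 128
-140 y [-14.8  25.3] z [19.1 33.1 35.2] 127
-130 y [-13.8  25.5] z [18.2 33.7 35.4] 45
-120 y [21.5 48.6] z [15.3 17.7 54.2] 8
-110 y [14.1 59.4] z [17.7 29.1 86.9] 53
-100 y [ 8.9 26.7] z [19.  32.1 35.3] 78
-90 y [-6.9 25.6] z [20.  32.8 35.5] 103
-80 y [-13.9  26.1] z [18.7 25.9 34.4] 88
-70 y [-13.9  26. ] z [19.  25.5 30.7] 111
-60 y [-14.1  25.3] z [19.1 32.7 35.3] 140
-50 y [-14.1  26.2] z [19.3 33.2 35.6] 117
-40 y [-15.   25.8] z [18.4 32.  34.8] 112
-30 y [-11.6  26.1] z [18.7 27.4 31.4] 83
-20 y [-12.8  24.8] z [19.6 22.5 25.4] 58
x max [-159.03173657  -12.09643802]
```

View pics/c4.png

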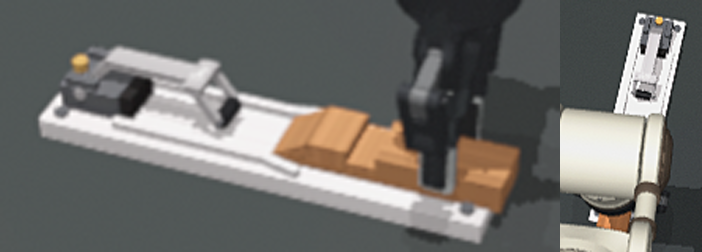

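The view shows the strip lying on the bed, straight, its nose just inside the rails at crop (280,150), still ahead of the roller at (228,110). I'll advance to the roller.

>>> servo_tool(
  motion=[
    [-4,-0.1,0,0,30],
    [-8,-0.1,0,0,30],
    [-12,0,0,0,30],
    [-16,0.1,0,0,30],
    [-20,0.2,0,0,30],
    [-24,0.3,0,0,30],
    [-28,0.5,0,0,30],
    [-30,0.5,0,0,30],
    [-30,0.5,0,0,30],
  ],
)

```text
t: 7.62
ee_pos: [527.3, 60.3, 42.9]
tool_rot: [-0.383, -3.117, -0.0]
contact_force: [-2.3, 0.3, 7.1]
opening: 0.455
grip_force: 51.1
```

>>> servo_tool(
  motion=[
    [-2,0.1,0,0,30],
    [-4,0.1,0,0,30],
    [-6,0.2,0,0,30],
    [-8,0.2,0,0,30],
    [-10,0.3,0,0,30],
    [-10,0.3,0,0,30],
  ],
)

```text
t: 8.12
ee_pos: [536.7, 58.3, 42.9]
tool_rot: [-0.383, -3.117, -0.0]
contact_force: [-4.0, 0.9, 8.1]
opening: 0.452
grip_force: 51.3
```

>>> servo_tool(
  motion=[
    [-2,0.1,-0.2,0,30],
    [-4,0.1,-0.2,0,30],
    [-6,0.2,-0.2,0,30],
    [-8,0.2,-0.2,0,30],
    [-10,0.3,-0.2,0,30],
    [-10,0.3,-0.2,0,30],
  ],
)

```text
t: 8.62
ee_pos: [544.2, 56.8, 42.9]
tool_rot: [-0.382, -3.111, -0.001]
contact_force: [-11.3, 1.9, 14.8]
opening: 0.452
grip_force: 51.9
```

>>> servo_tool(
  motion=[
    [-2,0.1,0,0,30],
    [-4,0.1,0,0,30],
    [-6,0.2,0,0,30],
    [-8,0.2,0,0,30],
    [-10,0.3,0,0,30],
    [-12,0.4,0,0,30],
    [-14,0.4,0,0,30],
    [-16,0.5,0,0,30],
    [-16,0.5,0,0,30],
  ],
)

```text
t: 9.37
ee_pos: [559.6, 53.4, 42.9]
tool_rot: [-0.382, -3.11, -0.001]
contact_force: [-12.9, 2.6, 16.4]
opening: 0.455
grip_force: 52.0
```

```bash
python3 look.py 5 | grep -E "ee|max"; python3 -c "
import cv2
a=cv2.imread('pics/side5.png')[220:310,180:380]
cv2.imwrite('pics/c5.png',cv2.resize(a,(800,360),interpolation=2))"
```

```text
t 9.37 ee [559.6  53.4  42.9] xaxis yaw 166.0 F [-12.9   2.6  16.4] op 0.455 gf 52.0 q6 -1.45Traceback (most recent call last):
  File "look.py", line 13, in <module>
    print('x max',np.percentile(q[:,0],[1,99.5]))
                  ~~~~~~~~~~~~~^^^^^^^^^^^^^^^^^
    return _quantile_unchecked(
        a, q, axis, out, overwrite_input, method, keepdims, weights)
    return _ureduce(a,
                    func=_quantile_ureduce_func,
    ...<5 lines>...
                    overwrite_input=overwrite_input,
                    method=method)
    r = func(a, **kwargs)
    result = _quantile(arr,
                       quantiles=q,
    ...<2 lines>...
                       out=out,
                       weights=wgt)
    slices_having_nans = np.isnan(arr[-1, ...])
                                  ~~~^^^^^^^^^
IndexError: index -1 is out of bounds for axis 0 with size 0
[ WARN:0@0.013] global loadsave.cpp:275 findDecoder imread_('pics/side5.png'): can't open/read file: check file path/integrity
Traceback (most recent call last):
TypeError: 'NoneType' object is not subscriptable
```

>>> servo_tool(
  motion=[
    [0,0,-0.6,0,30],
    [0,0,-0.6,0,30],
  ],
)

```text
t: 9.58
ee_pos: [559.6, 53.4, 43.0]
tool_rot: [-0.382, -3.111, -0.001]
contact_force: [-10.1, 1.7, 10.9]
opening: 0.453
grip_force: 51.4
```

Run:
```python
from h import *
go(pt(JIG,-23),43,JIG[1])
im,d=ctrl.snapshot('side');cv2.imwrite('pics/c5.png',cv2.resize(im[220:310,180:380],(800,360),interpolation=2)[...,::-1])
```

```text
t 9.58 ee [559.6  53.4  43. ] xaxis yaw 166.0 F [-10.1   1.7  10.9] op 0.453 gf 51.4 q6 -1.45
  shift [-34.9  -1.4  -0.3] spin -0.03
```

View pics/c5.png

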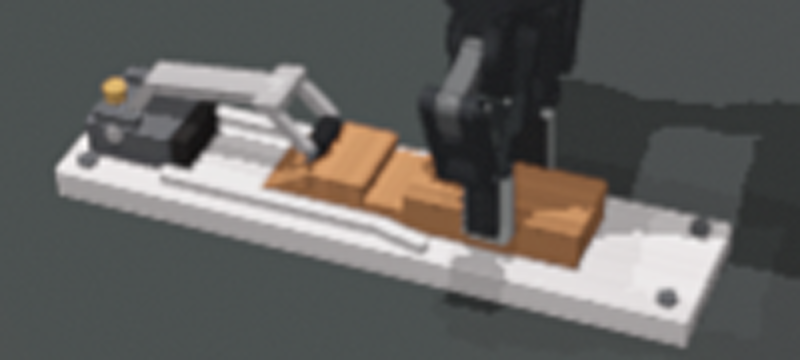

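The roller is near the top of the chamfer (crop 320,135), the strip is straight in the channel, and the lateral force is about 0. Continuing.

>>> servo_tool(
  motion=[
    [-2,0.1,0,0,30],
    [-4,0.1,0,0,30],
    [-6,0.2,0,0,30],
    [-8,0.2,0,0,30],
    [-10,0.3,0,0,30],
    [-12,0.4,0,0,30],
    [-14,0.4,0,0,30],
    [-16,0.5,0,0,30],
    [-18,0.5,0,0,30],
    [-18,0.5,0,0,30],
  ],
)

```text
t: 10.47
ee_pos: [578.6, 49.1, 42.9]
tool_rot: [-0.382, -3.114, -0.0]
contact_force: [-4.5, 0.6, 6.4]
opening: 0.453
grip_force: 51.1
```

>>> servo_tool(
  motion=[
    [-2,0.1,0,0,30],
    [-4,0.1,0,0,30],
    [-6,0.2,0,0,30],
    [-7,0.2,0,0,30],
    [-8,0.2,0,0,30],
    [-8,0.2,0,0,30],
  ],
)

```text
t: 10.97
ee_pos: [586.2, 47.5, 43.0]
tool_rot: [-0.382, -3.114, -0.0]
contact_force: [-6.0, 1.9, 6.9]
opening: 0.448
grip_force: 51.1
```

Run:
```python
from h import *
go(pt(JIG,-23),43,JIG[1])
im,d=ctrl.snapshot('side');cv2.imwrite('pics/c6.png',cv2.resize(im[220:310,180:380],(800,360),interpolation=2)[...,::-1])
```

```text
t 10.97 ee [586.2  47.5  43. ] xaxis yaw 166.0 F [-6.   1.9  6.9] op 0.448 gf 51.1 q6 -1.45
  shift [-7.7 -2.1 -0.1] spin -0.03
```

View pics/c6.png

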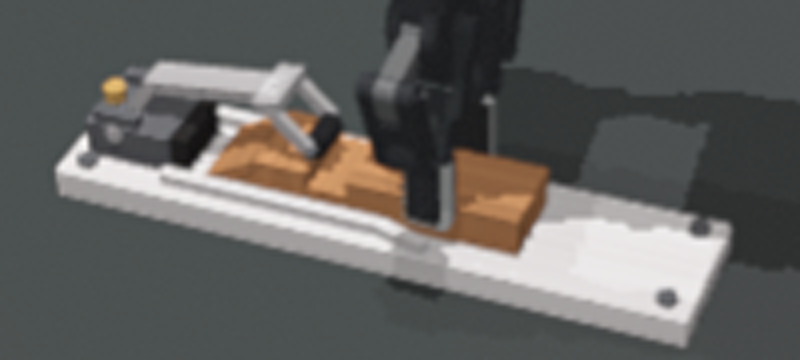

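The roller is at the groove's front edge (325,135), and the nose at (212,172) is about 10 mm short of the stop. Now small steps.

>>> servo_tool(
  motion=[
    [-1,0,-0.4,0,30],
    [-2,0.1,-0.4,0,30],
    [-3,0.1,-0.4,0,30],
    [-4,0.1,-0.4,0,30],
    [-5,0.2,-0.4,0,30],
    [-5,0.2,-0.4,0,30],
  ],
)

```text
t: 11.52
ee_pos: [592.5, 46.0, 43.1]
tool_rot: [-0.383, -3.117, -0.0]
contact_force: [-0.6, 0.1, -3.0]
opening: 0.452
grip_force: 50.9
```

>>> servo_tool(
  motion=[
    [-0.5,0,0,0,30],
    [-1,0,0,0,30],
    [-1,0,0,0,30],
  ],
)

```text
t: 11.77
ee_pos: [593.5, 45.7, 43.4]
tool_rot: [-0.383, -3.117, -0.0]
contact_force: [-0.5, 1.4, -3.1]
opening: 0.447
grip_force: 50.8
```

>>> servo_tool(
  motion=[
    [-0.5,0,0,0,30],
    [-1,0,0,0,30],
    [-1,0,0,0,30],
  ],
)

```text
t: 12.02
ee_pos: [594.8, 45.4, 43.7]
tool_rot: [-0.384, -3.118, -0.0]
contact_force: [-1.2, 1.8, -2.6]
opening: 0.454
grip_force: 50.8
```

>>> servo_tool(
  motion=[
    [-0.5,0,0.4,0,30],
    [-1,0,0.4,0,30],
    [-1,0,0.4,0,30],
  ],
)

```text
t: 12.27
ee_pos: [595.3, 45.4, 43.1]
tool_rot: [-0.383, -3.117, -0.0]
contact_force: [-2.4, 1.5, -2.4]
opening: 0.452
grip_force: 50.9
```

>>> servo_tool(
  motion=[
    [-0.5,0,0.2,0,30],
    [-1,0,0.2,0,30],
    [-1,0,0.2,0,30],
  ],
)

```text
t: 12.52
ee_pos: [595.5, 45.3, 43.0]
tool_rot: [-0.383, -3.115, -0.0]
contact_force: [-6.2, 2.0, 1.3]
opening: 0.451
grip_force: 51.3
```

Run:
```python
from h import *
go(pt(JIG,-23),43,JIG[1])
im,d=ctrl.snapshot('side');cv2.imwrite('pics/c7.png',cv2.resize(im[220:310,180:380],(800,360),interpolation=2)[...,::-1])
```

```text
t 12.52 ee [595.5  45.3  43. ] xaxis yaw 165.98 F [-6.2  2.   1.3] op 0.451 gf 51.3 q6 -1.45
  shift [ 1.9 -2.2 -0. ] spin -0.03
```

View pics/c7.png

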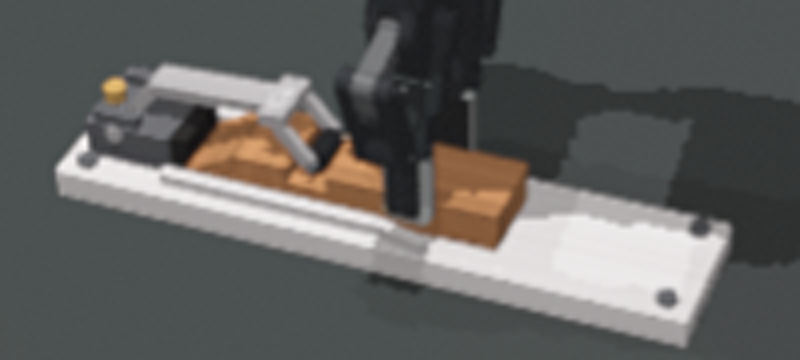

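The roller has dropped into the groove at (320,150), the nose touches the stop at (190,160), and the push is about 6 N. I'll release gently and rise.

>>> servo_tool(
  motion=[
    [0,0,0,0,45],
    [0,0,0,0,55],
    [0,0,0,0,62],
    [0,0,0,0,62],
    [0,0,0,0,62],
    [0,0,0,0,62],
  ],
  grip_force=20,
)

```text
t: 13.07
ee_pos: [597.1, 44.8, 43.4]
tool_rot: [0.384, 3.117, -0.0]
contact_force: [-0.3, 0.0, -0.2]
opening: 0.725
grip_force: 0.0
```

>>> servo_tool(
  motion=[
    [0,0,-5,0,62],
    [0,0,-15,0,62],
    [2,0,-30,0,62],
    [10,0,-50,0,62],
    [25,0,-75,0,62],
    [50,0,-100,0,62],
    [80,0,-120,0,62],
    [110,0,-140,0,62],
    [140,0,-150,0,62],
    [140,0,-150,0,62],
    [140,0,-150,0,62],
  ],
)

```text
t: 13.98
ee_pos: [460.8, 79.2, 194.9]
tool_rot: [0.382, 3.114, 0.0]
contact_force: [0.6, -0.5, -0.3]
opening: 0.727
grip_force: 0.0
```

Run:
```python
from h import *
s=ctrl.state();print(s['contact_force'],s['opening'])
im,d=ctrl.snapshot('side');t,_=ctrl.snapshot('top')
cv2.imwrite('pics/c8.png',np.hstack([cv2.resize(im[220:310,180:330],(600,360),interpolation=2),cv2.resize(t[150:305,265:345],(186,360),interpolation=2)])[...,::-1])
P=cloud(ctrl.get_calibration('side'),d);J=injig(P);i=im.astype(int)
m=(i[...,0]-i[...,2]>50)&(abs(J[...,1])<45)&(abs(J[...,0])<100)&(P[...,2]>10)
q=J[m];z=P[m][:,2];print(np.percentile(q[:,0],[.5,99.5]),[(x,*np.percentile(q[abs(q[:,0]-x)<5,1],[3,97]).round(1),np.percentile(z[abs(q[:,0]-x)<5],90).round(1)) for x in(-55,-40,-20,0,10)])
```

```text
[ 0.59896668 -0.50655366 -0.30240861] 0.7268248524306036
[-60.90313481  88.44003241] [(-55, np.float64(-15.1), np.float64(24.4), np.float64(35.3)), (-40, np.float64(-15.3), np.float64(25.6), np.float64(35.0)), (-20, np.float64(-14.0), np.float64(25.0), np.float64(35.3)), (0, np.float64(-13.9), np.float64(25.6), np.float64(35.2)), (10, np.float64(-15.6), np.float64(24.1), np.float64(35.0))]
```

View pics/c8.png

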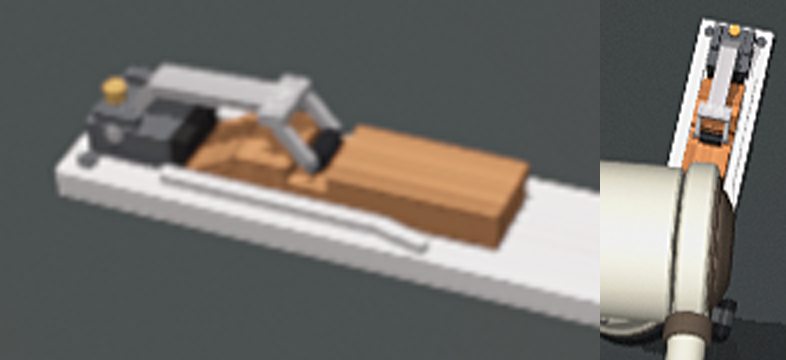

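The strip lies flat and straight, roller in the groove at (322,150), nose on the stop at (190,160), and the arm is clear.

```bash
python3 -c "
from plant import ctrl
print(ctrl.hand_in())"
```

```text
the job is handed in; nothing more can be done
None
```

The strip is in the jig, lying flat with the finger's roller in the groove and its nose against the rubber stop; I let go, moved the arm clear and handed in at about 14 s. Contact at the stop is judged from the camera and the force: about 6 N at release. The highest push I read along the channel was about 13 N, bed friction included.

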